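Dock the specimen carrier past the pawl and lock it

ROBOT

A 6-joint arm with a two-finger parallel gripper is mounted at the origin on a cart in front of the work surface, level with it; the furniture and walls round the work are solid. World frame = base frame: x ahead of the robot, y to its left, z up, the work surface at z = 0. Lengths are in m, angles in rad, forces in N, time in s.
With the tool pointing down it reaches from about 0.275 to 0.85 m from the base axis. Payload 5.2 kg.
Tool frame: the origin (TCP) lies midway between the tips of the shut fingers; the grasp point (between the pads) lies 19 mm behind it (env.grip_point_offset is the distance from the TCP to the grasp point, in m); z points along the fingers, y is the line along which they close (so a half turn about z gives the same grasp; the last joint's range is limited). The gripper opens to 85 mm and grips with 20 to 120 N. Pads are 22 mm wide; open, the fingers measure 114 mm over their backs; the gripper's body (76 mm by 85 mm) begins 54 mm behind the grasp point. The pads swing forward as they close: fully open they stand 13 mm farther back than shut.
Start: joints at [-1.54, 0.259, 1.535, -0, 1.348, -0.203], TCP at [0.127, -0.535, 0.231] pointing down, gripper open.
Joint ranges: [-3.14, 3.14], [-0.91, 2.08], [0.19, 2.58], [-1.22, 4.36], [0.22, 2.71], [-3.12, 3.12]. Speed limits (rad/s): [2.57, 2.57, 3.14, 3.14, 3.14, 3.14].

INTERFACE

Orientations are given as a unit quaternion [w, x, y, z].
In Python, from station import observe, viewer, workorder, env gives the robot as it stands. The module is installed in compiled form; this text tells all that it offers.
- The arm moves only by the tool carry_out, never from a script. Its argument "deltas" is a list of rows, each a list of 3 entries, a list of its own where there are three numbers: the shift along the tool's x, y, z in cm, then the turn, a rotation vector about the tool's x, y, z in degrees, then the gripper's target within -1 to 1 (shut at 1, half-way at 0, fully open at -1). A call has 1 to 10 rows; each row shifts and turns the commanded pose from where the row before left it, along the tool's axes as they then stand; what a row does not reach is not made up. A row lasts 1/12 s, in which the tool goes at most 41.7 mm and 7.16 degrees, less where a joint would pass 70% of its speed; a pose out of reach is approached as far as the arm can. A call with a gripper value outside its range is refused whole. The fingers move at their own pace and stop on an object; "force" is the grip in N (left out, the last holds). Time passes only in rows, so rows that do not move let the fingers close. It gives the time, the measured TCP pose, the force, the opening and the grip force at its end, in the units of the state.
- observe(): the state, without advancing time (a new reading comes with each control period).
- viewer.get_image(name): name is "side" or "top" or "wrist"; returns the picture (384x512x3 uint8, blue, green, red); there is no depth.
- viewer.camera_params(name): a dict with "camera_matrix" (3x3 intrinsics, pixels), "k1" (the pictures are not rectified: a ray, as slopes to the right and down, at radius r is drawn at 1 + k1 r^2 times it, then the intrinsics apply), "view" (4x4, takes a point from world to camera coordinates). Camera axes: x right, y up, looking along -z (the intrinsics and any distortion apply to the point x, -y, -z); pixel columns grow to the right and rows downward; lengths in m; the calibration is good to about 2 mm. A picture is of the moment at which its call begins: read the wrist's pose just before it. camera_params takes no time and is no camera call; for the wrist camera it gives the pose at the moment of the call.
- workorder.close_job(): hands the job in; it is judged then, once.
The state is a dict: "t": time; "q": joint angles; "joint_vel": joint speeds; "effort": joint torques, N m; "position": TCP position; "eef_rot": TCP orientation; "wrist_force": force on the tool from outside, world axes, zero at the start; "ft_torque": the same for the moment, N m; "finger_gap": finger opening in m; "grasp_force": force on a finger pad.
Only numpy, scipy, OpenCV 4.12 (cv2) and the standard library are available. Lean on these libraries where they do the work, as an engineer would, in place of code of your own. Each camera call takes 0.05 s, during which the arm holds its last target. There are 200 camera calls.

TASK

Lock the specimen carrier into the docking fixture. First pull the T handle up, turn it anticlockwise about a quarter turn and leave it parked raised; then push the carrier along the guide, past the sprung pawl, fully home against the end stop; finally turn the handle back clockwise and push it fully down so that its bolt locks the carrier. Leave the fixture's neighbours (beaker, bottle, loupe, tape roll) where they stand.

Things in the scene. Friction and masses are not known exactly. Their poses are not given: they have to be found in the camera images.
- fixture: Grey metal docking fixture, fixed. Its x axis is the push direction; origin on the bench top, on the guide's centre line. Plate x = -195 to 120 mm, 140 wide, 8 thick. Guide walls 64 mm apart, tops 30 mm above the bench, x = -30 to 105, flared mouth x = -70 to -30. End stop face at x = 105. Bridge over the guide at x = 77 (24 along x, 106 wide, underside 50, top 60 mm above the bench).
- dock (a point): Point on top of the base plate (8 mm above the bench) at fixture x = 45 mm: carrier's origin is here when the carrier is fully home. Axes as the fixture.
- carrier: Loose grey specimen carrier, 120 (x) x 60 (y) x 32 mm, about 0.35 kg, two black mounts fixed on it; origin at the centre of its underside, +x its front, which starts in the mouth of the guide, within 4 degrees of the fixture's x. A 20 mm square hole in its top, 32 mm ahead of the origin, takes the bolt; a notch in its +y side takes the pawl. An upright plate on its rear end is for pushing.
- push_plate (a point): Centre of the rear face of the carrier's push plate (56 mm wide, 10 thick, standing 26 mm up from the carrier's top), 60 mm behind the carrier's origin and 44 mm above its underside (52 mm above the bench); the plate's top is 13 mm higher. The face looks to the carrier's -x: push it in +x. The free stroke to the end stop is 150 to 170 mm.
- pawl (a joint): Sprung steel pawl in the guide's +y wall: 0 = sprung in (at rest, as at the start); swings out to about 0.3 rad as the carrier passes, then clicks back into the carrier's notch when the carrier is within 2.5 mm of the end stop, and blocks its return. Passing it takes about 2 to 5 N.
- handle (a point): Centre of the black T handle bar (52 mm long, 14 thick, 16 high), 100 mm above the bench when down. Its x lies along the bar, y across it (the way to pinch it), z up; the bar lies along the fixture's x at turn 0. A 12 mm stem leads down to a slotted collar (36 mm) on the bridge, whose top is 26 mm below the bar's centre when down, and on to the vertical bolt.
- knob_lift (a joint): How far the T handle is pulled up: 0 = down, bolt blocking the guide; at most 0.022 m. A spring (3 to 5 N) pulls it down. It can turn only when lifted more than about 0.0125 m, out of the collar's slot; let go when turned away from 0, it rests on the collar at about 0.0125 m (parked, bolt clear of the carrier).
- knob_turn (a joint): Turn of the T handle, anticlockwise from above, 0 to 1.4 rad with stops at both ends; only near 0 can it drop fully down. Park it at more than 1.0 rad.
- beaker: Plastic beaker, 54 mm wide, 70 mm high, bystander; origin under its centre.
- bottle: White rinse bottle, 54 mm wide, 140 mm high, bystander; origin under its centre.
- loupe: Black loupe, 38 mm, bystander; origin under its centre.
- tape: Tape roll, 104 mm wide, 25 mm high, lying flat, bystander; origin under its centre.

How it is judged:
On the way, in this order (a step that is already met when the one before it is completed fails the run):
1. the T handle is pulled up, turned anticlockwise and parked raised, the carrier not yet pushed in (value of joint knob_turn above 0.9 rad and value of joint knob_lift above 0.01 m and contact force between the fingers and fixture below 0.1 N and x of carrier in the frame of dock below -0.05 m), for 0.2 s.
2. the carrier is fully home against the end stop and the pawl has clicked in behind it, the handle still parked (x of carrier in the frame of dock above -0.004 m and value of joint pawl below 0.08 rad and value of joint knob_lift above 0.01 m), for 0.2 s.
At the end, for the whole second after the job is handed in: The carrier is home (its origin within 6 mm of the dock point and not more than 4 mm short of the end stop) and at rest, the pawl is sprung in (below 0.08 rad), and the T handle is turned back (below 0.2 rad) and fully down (below 3 mm), its bolt in the carrier's hole (x of carrier in the frame of dock above -0.004 m and distance between carrier and dock below 0.006 m and value of joint pawl below 0.08 rad and value of joint knob_lift below 0.003 m and value of joint knob_turn below 0.2 rad and linear speed of carrier below 0.01 m/s); the robot touches nothing.
It fails at once if a bystander (beaker, bottle, loupe or tape roll) is moved more than 20 mm (distance of any of beaker, bottle, loupe, tape from where it was at the start of the episode above 0.02 m).
It also fails if it takes over 64 s, if anything falls off the work surface, if the arm or the gripper's body presses on something with over 40 N, if the wrist force passes 120 N, or if a joint passes its speed limit or range.

## Working session

There is one attempt and no reset: what is moved stays moved. The work goes in short steps, Python scripts to look and compute and a tool call to move; the robot and the scene stay as the last step left them, time stands still between calls to the robot, and variables do not carry over. Pictures are saved under pics/ and viewed, at most 10 in all, crops included, and the job is handed in when it is done.

Besides the shell and the picture viewer there is one more tool, called after ">>>" as a command line: name --argument value ..., lists and objects as JSON in quotes. carry_out: Moves the arm, as the interface text tells. Its arguments: {"type":"object","properties":{"deltas":{"type":"array"},"force":{"type":"number"}},"required":["deltas"]}

```bash
mkdir -p pics; python3 - <<'E'
from station import observe, viewer, env
import cv2
for n in("top","side"):
    cv2.imwrite(f"pics/{n}0.png",viewer.get_image(n))
    p=viewer.camera_params(n);print(n,p)
print(observe(),env.grip_point_offset)
E
```

```text
top {'camera_matrix': array([[396.3722339 ,   0.        , 257.42490169],
       [  0.        , 396.3722339 , 189.07942281],
       [  0.        ,   0.        ,   1.        ]]), 'k1': -0.0672724795157009, 'view': array([[ 0.02616293, -0.99961806, -0.00890148,  0.05196507],
       [ 0.99078505,  0.02474594,  0.13316391, -0.55044115],
       [-0.13289277, -0.01230341,  0.99105405, -1.35563215],
       [ 0.        ,  0.        ,  0.        ,  1.        ]])}
side {'camera_matrix': array([[476.61860767,   0.        , 257.48895144],
       [  0.        , 476.61860767, 187.03004717],
       [  0.        ,   0.        ,   1.        ]]), 'k1': 0.041785936574205956, 'view': array([[ 0.9856511 , -0.16835612, -0.01217095, -0.5290908 ],
       [ 0.10630584,  0.5631298 ,  0.81950223, -0.15190582],
       [-0.13111439, -0.80903711,  0.57294674, -1.21780302],
       [ 0.        ,  0.        ,  0.        ,  1.        ]])}
{'t': 0.1, 'q': array([-1.53975602e+00,  2.59312320e-01,  1.53596961e+00,  5.00759254e-06,
        1.34799497e+00, -2.02824962e-01]), 'joint_vel': array([ 0.00066613, -0.00188508, -0.0012545 ,  0.00114061,  0.00018229,
        0.00143238]), 'effort': array([ 2.62384958e-03, -4.46972215e+01, -2.91247755e+01, -2.37100603e-04,
        6.29644506e-03,  2.07993089e-07]), 'position': array([ 0.12745296, -0.53454688,  0.23053673]), 'eef_rot': array([-8.38811562e-04,  9.93170878e-01,  1.16665750e-01,  7.46756526e-05]), 'wrist_force': array([ 0.57780093, -1.17204189, -0.99764747]), 'ft_torque': array([ 0.00178608, -0.02877242, -0.04965144]), 'grasp_force': 0.0, 'finger_gap': 0.08534152136668594} 0.0187
```

View pics/top0.png

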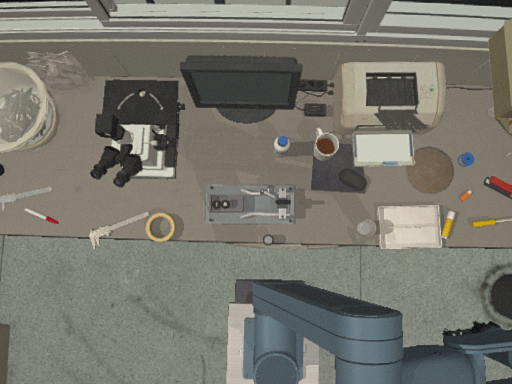

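View pics/side0.png

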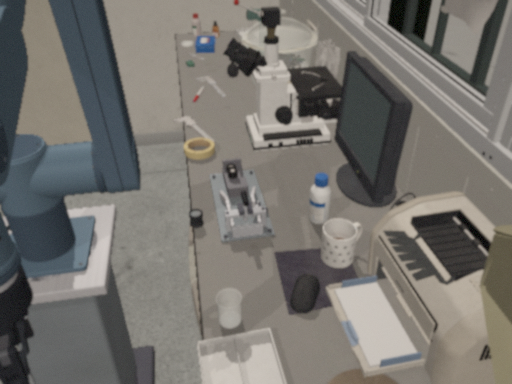

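The top view shows the fixture at about cols 206–295, rows 184–223, with the push direction to the right (world -y). The handle is near (283,200), the loupe at (268,240) and the bottle at (283,145). I'll zoom in on both views.

```bash
python3 - <<'E'
import cv2,numpy as np
a=cv2.imread("pics/top0.png")[175:250,195:310]; b=cv2.imread("pics/side0.png")[150:250,185:285]
a=cv2.resize(a,None,fx=6.9,fy=6.9,interpolation=cv2.INTER_CUBIC)[:520]
cv2.imwrite("pics/topc.png",a)
cv2.imwrite("pics/sidec.png",cv2.resize(b,None,fx=6,fy=6,interpolation=cv2.INTER_CUBIC))
E
```

```text
(no output)
```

View pics/topc.png

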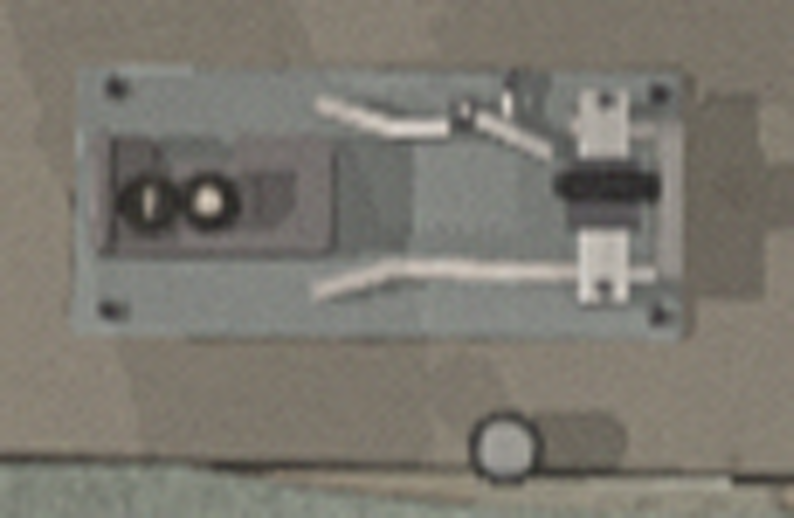

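View pics/sidec.png

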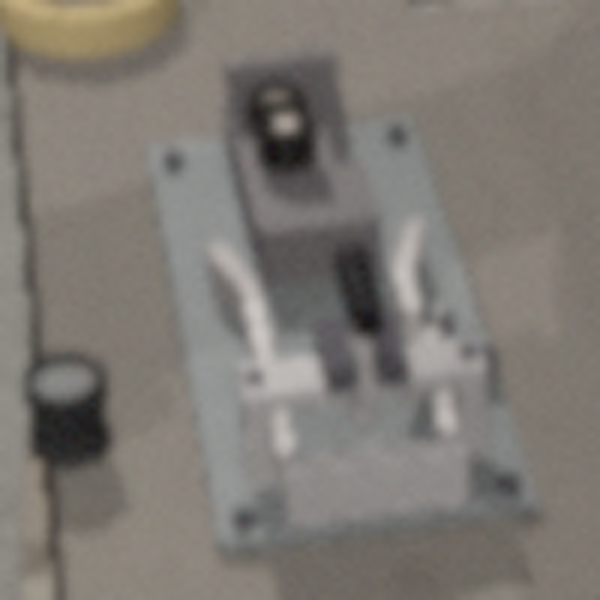

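Zoomed top: plate corners at about (78,68), (685,74), (685,337) and (72,333). The bar ends are (555,186) and (660,186), and the carrier top spans x 97–335, y 137–253. Side: the bar is over the bridge at about (358,285) and the loupe at (68,410).

```bash
cat > h.py <<'E'
import numpy as np
from station import observe, viewer, env
from scipy.optimize import least_squares
from scipy.spatial.transform import Rotation as R
def proj(n,P,p=None):
    p=p or viewer.camera_params(n);P=np.atleast_2d(P);c=P@p['view'][:3,:3].T+p['view'][:3,3]
    s=np.c_[c[:,0],-c[:,1]]/-c[:,2:];s=s*(1+p['k1']*(s**2).sum(1,keepdims=True))
    return s@p['camera_matrix'][:2,:2].T+p['camera_matrix'][:2,2]
def world(v,L):
    L=np.atleast_2d(L).astype(float);c,s=np.cos(v[2]),np.sin(v[2])
    return np.c_[v[0]+c*L[:,0]-s*L[:,1],v[1]+s*L[:,0]+c*L[:,1],L[:,2]]
def fit(obs,x0):  # obs: {cam:(local pts, px)}
    ps={n:viewer.camera_params(n) for n in obs}
    f=lambda v:np.concatenate([(proj(n,world(v,L),ps[n])-px).ravel() for n,(L,px) in obs.items()])
    r=least_squares(f,x0,loss='soft_l1');return r.x,f(r.x).reshape(-1,2)
E
python3 - <<'E'
from h import *
np.set_printoptions(precision=4,suppress=True)
T=lambda a:(np.array(a)+.5)/6.9-.5+[195,175]
S=lambda a:(np.array(a)+.5)/6-.5+[185,150]
L=np.array([[-195,70,8],[120,70,8],[120,-70,8],[-195,-70,8],[51,0,108],[103,0,108],[65,53,60],[89,53,60],[89,-53,60],[65,-53,60]])/1000
px=T([[78,68],[685,74],[685,337],[72,333],[555,186],[660,186],[580,90],[628,90],[628,303],[580,303]])
Ls=np.array([[-195,70,8],[120,70,8],[120,-70,8],[-195,-70,8]])/1000
ps=S([[410,122],[540,515],[218,548],[155,147]])
v,r=fit({'top':(L,px)},[.4,0,-1.57]);print(v,r)
v2,r=fit({'top':(L,px),'side':(Ls,ps)},[.4,0,-1.57]);print(v2,r)
print('handle',world(v2,[.077,0,.1]),world(v2,[.077,0,.1]))
c,r=fit({'top':(np.array([[-60,30,58],[60,30,32],[60,-30,32],[-60,-30,58]])/1000+[0,0,.008],T([[97,137],[335,142],[335,253],[97,256]]))},[v2[0],v2[1]+.12,v2[2]])
print('carrier',c,r)
s=observe();print(R.from_quat(s['eef_rot'][[1,2,3,0]]).as_matrix())
E
```

```text
[ 0.4989  0.0564 -1.5552] [[ 0.0033 -0.1983]
 [-0.4167 -0.268 ]
 [-0.3748  0.6884]
 [-0.1968  0.345 ]
 [ 0.1052 -0.1334]
 [ 0.5584  0.0127]
 [ 0.1147 -0.0221]
 [ 0.1031  0.0423]
 [ 0.0598 -0.1375]
 [ 0.0017 -0.2035]]
[ 0.4992  0.0557 -1.5582] [[ 0.2589 -0.4444]
 [-0.167  -0.2536]
 [-0.2406  0.7018]
 [-0.0564  0.0919]
 [ 0.3124 -0.1807]
 [ 0.7653  0.0123]
 [ 0.3597 -0.0547]
 [ 0.3479  0.0304]
 [ 0.2139 -0.1507]
 [ 0.1559 -0.2377]
 [ 0.435  -0.967 ]
 [-0.1307 -1.9693]
 [-0.1475 -0.4774]
 [-1.7459 -0.2391]]
handle [[ 0.5002 -0.0213  0.1   ]] [[ 0.5002 -0.0213  0.1   ]]
carrier [ 0.4951  0.1732 -1.5289] [[-0.3834 -0.0972]
 [ 0.3001 -0.497 ]
 [ 0.4927  0.5257]
 [-0.3878  0.0629]]
[[ 0.9728  0.2317 -0.    ]
 [ 0.2317 -0.9728  0.0017]
 [ 0.0003 -0.0016 -1.    ]]
```

>>> carry_out --deltas '[[[2.41, -2.07, 0], [0, 0, 0], -1], [[2.41, -2.07, 0], [0, 0, 0], -1], [[2.41, -2.07, 0], [0, 0, 0], -1], [[2.41, -2.07, 0], [0, 0, 0], -1], [[2.41, -2.07, 0], [0, 0, 0], -1], [[2.41, -2.07, 0], [0, 0, 0], -1], [[2.41, -2.07, 0], [0, 0, 0], -1], [[2.41, -2.07, 0], [0, 0, 0], -1], [[2.41, -2.07, 0], [0, 0, 0], -1], [[2.41, -2.07, 0], [0, 0, 0], -1]]' --force 40

```text
t: 0.93
position: [0.3144, -0.2762, 0.2311]
eef_rot: [-0.0, 0.993, 0.116, -0.0]
wrist_force: [-0.5, 0.2, 0.1]
finger_gap: 0.0851
grasp_force: 0.0
```

>>> carry_out --deltas '[[[2.41, -2.07, 0], [0, 0, 0], -1], [[2.41, -2.07, 0], [0, 0, 0], -1], [[2.41, -2.07, 0], [0, 0, 0], -1], [[2.41, -2.07, 0], [0, 0, 0], -1], [[2.41, -2.07, 0], [0, 0, 0], -1], [[2.41, -2.07, 0], [0, 0, 0], -1], [[2.41, -2.07, 0], [0, 0, 0], -1], [[2.41, -2.07, 0], [0, 0, 0], -1], [[2.41, -2.07, 0], [0, 0, 0], -1], [[2.41, -2.07, 0], [0, 0, 0], -1]]'

```text
t: 1.77
position: [0.5009, -0.019, 0.231]
eef_rot: [-0.0, 0.993, 0.117, -0.0]
wrist_force: [1.3, -0.8, -0.5]
finger_gap: 0.0853
grasp_force: 0.0
```

>>> carry_out --deltas '[[[0, 0, 0], [0, 0, -6.5], -1], [[0, 0, 0], [0, 0, -6.5], -1], [[0, 0, 0], [0, 0, -6.5], -1], [[0, 0, 0], [0, 0, -6.5], -1], [[0, 0, 0], [0, 0, -6.5], -1], [[0, 0, 0], [0, 0, -6.5], -1], [[0, 0, 0], [0, 0, -6.5], -1], [[0, 0, 0], [0, 0, -6.5], -1], [[0, 0, 0], [0, 0, -6.5], -1], [[0, 0, 0], [0, 0, -6.5], -1]]'

```text
t: 2.6
position: [0.5001, -0.0205, 0.2309]
eef_rot: [-0.0, 0.773, 0.634, -0.0]
wrist_force: [0.2, 0.5, -1.1]
finger_gap: 0.0854
grasp_force: 0.0
```

>>> carry_out --deltas '[[[0, 0, 0], [0, 0, -6.5], -1], [[0, 0, 0], [0, 0, -6], -1], [[0, 0, 0], [0, 0, 0], -1], [[0, 0, 0], [0, 0, 0], -1]]'

```text
t: 2.93
position: [0.5002, -0.0206, 0.231]
eef_rot: [-0.0, 0.703, 0.711, -0.0]
wrist_force: [0.6, -0.4, 0.6]
finger_gap: 0.0852
grasp_force: 0.0
```

```bash
python3 - <<'E'
from h import *
import cv2
s=observe();print(s['position'],s['t'],s['wrist_force']);print(R.from_quat(s['eef_rot'][[1,2,3,0]]).as_matrix().round(4))
p=viewer.camera_params('wrist');im=viewer.get_image('wrist');cv2.imwrite('pics/w1r.png',im)
v=[.499,.056,-1.5565]
L=np.array([[51,0,108],[103,0,108],[65,53,60],[89,53,60],[89,-53,60],[65,-53,60]])/1000
q=proj('wrist',world(v,L),p);print(q.round(1))
im=cv2.resize(im,None,fx=1.5,fy=1.5)
for a in q: cv2.circle(im,tuple(int(t) for t in a*1.5),3,(0,0,255),1)
cv2.imwrite('pics/w1.png',im)
E
```

```text
[ 0.50019271 -0.02055023  0.23099916] 2.9333 [ 0.57740436 -0.41778517  0.61889685]
[[-1.250e-02  9.999e-01 -7.000e-04]
 [ 9.999e-01  1.250e-02  2.000e-04]
 [ 2.000e-04 -7.000e-04 -1.000e+00]]
[[257.3 155. ]
 [257.4 217.3]
 [313.6 162. ]
 [312.6 186.8]
 [202.  187.1]
 [200.9 162.3]]
```

View pics/w1.png

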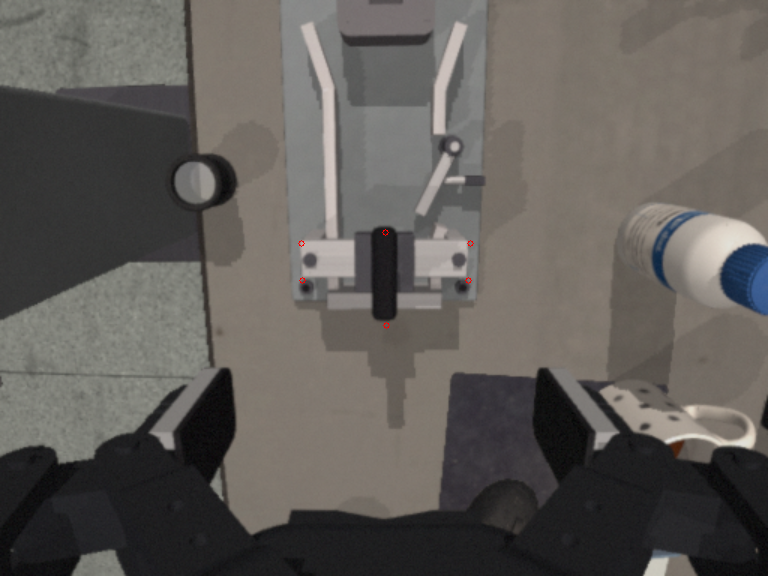

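The wrist view shows the bar at cols 372–396, rows 227–320 of the enlarged picture. That is within 3 mm of my projection: about +2 mm in y and -1 mm in x. I'll correct for that and go down.

>>> carry_out --deltas '[[[0.2, -0.1, 2.5], [0, 0, 0], -1], [[0, 0, 3], [0, 0, 0], -1], [[0, 0, 3], [0, 0, 0], -1], [[0, 0, 3], [0, 0, 0], -1], [[0, 0, 2], [0, 0, 0], -1], [[0, 0, 1.1], [0, 0, 0], -1], [[0, 0, 0], [0, 0, 0], -1]]'

```text
t: 3.57
position: [0.4972, -0.0181, 0.0825]
eef_rot: [-0.003, 0.702, 0.712, -0.001]
wrist_force: [-0.4, -0.1, -0.9]
finger_gap: 0.0851
grasp_force: 0.0
```

>>> carry_out --deltas '[[[0, 0, 0], [0, 0, 0], 0.5], [[0, 0, 0], [0, 0, 0], 1], [[0, 0, 0], [0, 0, 0], 1], [[0, 0, 0], [0, 0, 0], 1], [[0, 0, 0], [0, 0, 0], 1], [[0, 0, 0], [0, 0, 0], 1], [[0, 0, 0], [0, 0, 0], 1], [[0, 0, 0], [0, 0, 0], 1], [[0, 0, 0], [0, 0, 0], 1], [[0, 0, 0], [0, 0, 0], 1]]'

```text
t: 4.4
position: [0.5001, -0.0187, 0.0861]
eef_rot: [0.001, 0.702, 0.713, 0.0]
wrist_force: [0.4, -0.4, 5.1]
finger_gap: 0.0131
grasp_force: 43.7
```

>>> carry_out --deltas '[[[0, 0, -0.4], [0, 0, 0], 1], [[0, 0, -0.5], [0, 0, 0], 1], [[0, 0, -0.5], [0, 0, 0], 1], [[0, 0, -0.4], [0, 0, 0], 1], [[0, 0, 0], [0, 0, 0], 1], [[0, 0, 0], [0, 0, 0], 1]]'

```text
t: 4.9
position: [0.4999, -0.0188, 0.1035]
eef_rot: [0.001, 0.702, 0.713, 0.0]
wrist_force: [5.6, -0.0, -5.1]
finger_gap: 0.0133
grasp_force: 42.2
```

>>> carry_out --deltas '[[[0, 0, 0], [0, 0, -6], 1], [[0, 0, 0], [0, 0, -6], 1], [[0, 0, 0], [0, 0, -6], 1], [[0, 0, 0], [0, 0, -6], 1], [[0, 0, 0], [0, 0, -6], 1], [[0, 0, 0], [0, 0, -6], 1], [[0, 0, 0], [0, 0, -6], 1], [[0, 0, 0], [0, 0, -6], 1], [[0, 0, 0], [0, 0, -6], 1], [[0, 0, 0], [0, 0, -6], 1]]'

```text
t: 5.73
position: [0.5, -0.0187, 0.1032]
eef_rot: [0.001, 0.249, 0.969, 0.0]
wrist_force: [6.1, 0.3, -6.1]
finger_gap: 0.0133
grasp_force: 42.2
```

>>> carry_out --deltas '[[[0, 0, 0], [0, 0, -6], 1], [[0, 0, 0], [0, 0, -6], 1], [[0, 0, 0], [0, 0, 0], 1], [[0, 0, 0], [0, 0, 0], 1]]'

```text
t: 6.07
position: [0.5, -0.0187, 0.1032]
eef_rot: [0.001, 0.148, 0.989, 0.0]
wrist_force: [6.2, -0.3, -5.3]
finger_gap: 0.0129
grasp_force: 42.2
```

>>> carry_out --deltas '[[[0, 0, 0.25], [0, 0, 0], 1], [[0, 0, 0.2], [0, 0, 0], 1], [[0, 0, 0], [0, 0, 0], 1], [[0, 0, 0], [0, 0, 0], 0], [[0, 0, 0], [0, 0, 0], -1], [[0, 0, 0], [0, 0, 0], -1], [[0, 0, 0], [0, 0, 0], -1], [[0, 0, 0], [0, 0, 0], -1], [[0, 0, 0], [0, 0, 0], -1]]'

```text
t: 6.82
position: [0.4992, -0.0186, 0.0989]
eef_rot: [-0.0, 0.149, 0.989, -0.0]
wrist_force: [-0.4, -0.5, 0.0]
finger_gap: 0.0838
grasp_force: 0.0
```

>>> carry_out --deltas '[[[0, 0, -2], [0, 0, 0], -1], [[0, 0, -2.5], [0, 0, 0], -1], [[0, 0, -2.5], [0, 0, 0], -1], [[0, 0, -2.5], [0, 0, 0], -1], [[0, 0, -1], [0, 0, 0], -1], [[0, 0, 0], [0, 0, 6], -1], [[0, 0, 0], [0, 0, 6], -1], [[0, 0, 0], [0, 0, 6], -1], [[0, 0, 0], [0, 0, 6], -1], [[0, 0, 0], [0, 0, 6], -1]]'

```text
t: 7.65
position: [0.499, -0.0186, 0.2031]
eef_rot: [-0.001, 0.402, 0.916, -0.0]
wrist_force: [0.1, -0.2, -0.2]
finger_gap: 0.0853
grasp_force: 0.0
```

>>> carry_out --deltas '[[[0, 0, 0], [0, 0, 6], 0], [[0, 0, 0], [0, 0, 6], 1], [[0, 0, 0], [0, 0, 6], 1], [[0, 0, 0], [0, 0, 6], 1], [[0, 0, 0], [0, 0, 6], 1], [[0, 0, 0], [0, 0, 6], 1], [[0, 0, 0], [0, 0, 6], 1], [[0, 0, 0], [0, 0, 0], 1], [[0, 0, 0], [0, 0, 0], 1]]'

```text
t: 8.4
position: [0.4991, -0.0186, 0.2033]
eef_rot: [-0.0, 0.7, 0.714, -0.0]
wrist_force: [-0.0, 0.3, 0.1]
finger_gap: 0.0001
grasp_force: 0.0
```

```bash
python3 - <<'E'
from h import *
import cv2
s=observe();print(s['position'],s['t'],s['wrist_force'],s['finger_gap']);print(R.from_quat(s['eef_rot'][[1,2,3,0]]).as_matrix().round(4))
p=viewer.camera_params('wrist');im=viewer.get_image('wrist')
v=[.499,.058,-1.5565]
L=np.array([[51,0,108],[103,0,108],[65,53,60],[89,53,60],[89,-53,60],[65,-53,60],[-177,28,66],[-177,-28,66]])/1000
q=proj('wrist',world(v,L),p);print(q.round(1))
im=cv2.resize(im,None,fx=1.5,fy=1.5)
for a in q: cv2.circle(im,tuple(int(t) for t in a*1.5),3,(0,0,255),1)
cv2.imwrite('pics/w2.png',im)
E
```

```text
[ 0.49907933 -0.01860074  0.2032834 ] 8.4 [-0.01978355  0.30825587  0.08999959] 9.130738164438623e-05
[[-1.870e-02  9.998e-01 -9.000e-04]
 [ 9.998e-01  1.870e-02  2.000e-04]
 [ 2.000e-04 -9.000e-04 -1.000e+00]]
[[ 259.3  161. ]
 [ 258.9  229.5]
 [ 320.2  168. ]
 [ 318.8  194.8]
 [ 198.3  194.4]
 [ 197.2  167.5]
 [ 298.1 -150.2]
 [ 222.3 -150.6]]
```

View pics/w2.png

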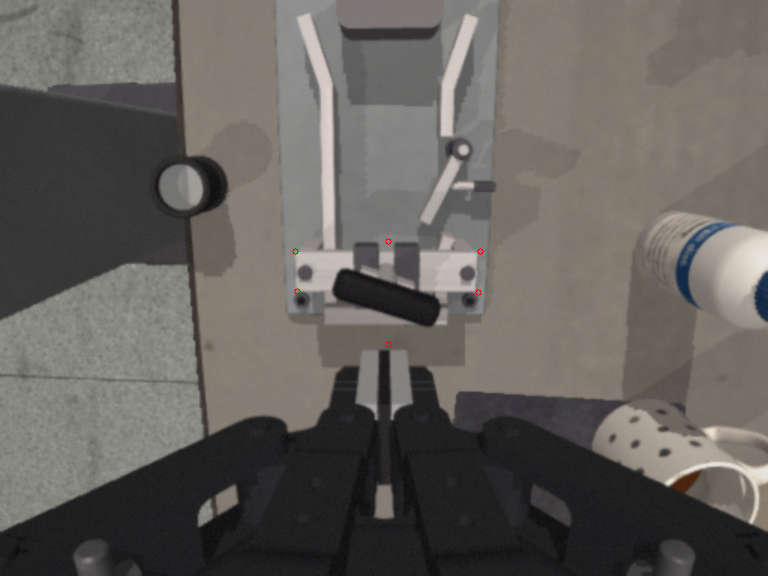

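The T handle is turned about 72° and parked raised, with the bar running from (345,283) to (430,312). Next I go behind the push plate.

>>> carry_out --deltas '[[[2.9, 0, 0], [0, 0, 0], 1], [[2.9, 0, 0], [0, 0, 0], 1], [[2.9, 0, 0], [0, 0, 0], 1], [[2.9, 0.1, 0], [0, 0, 0], 1], [[2.9, 0.1, 0], [0, 0, 0], 1], [[2.9, 0.1, 0], [0, 0, 0], 1], [[2.9, 0, 0], [0, 0, 0], 1], [[2.9, 0, 0], [0, 0, 0], 1], [[2.9, 0, 0], [0, 0, 0], 1], [[2.9, 0, 0], [0, 0, 0], 1]]'

```text
t: 9.28
position: [0.4975, 0.2728, 0.2036]
eef_rot: [-0.0, 0.701, 0.714, -0.0]
wrist_force: [1.2, -0.4, 0.4]
finger_gap: 0.0002
grasp_force: 0.0
```

>>> carry_out --deltas '[[[0, 0, 2.5], [0, 0, 0], 1], [[0, 0, 2.5], [0, 0, 0], 1], [[0, 0, 2.5], [0, 0, 0], 1], [[0, 0, 2.5], [0, 0, 0], 1], [[0, 0, 2.5], [0, 0, 0], 1], [[0, 0, 2], [0, 0, 0], 1], [[0, 0, 1.1], [0, 0, 0], 1], [[0, 0, 0], [0, 0, 0], 1], [[0, 0, 0], [0, 0, 0], 1]]'

```text
t: 10.03
position: [0.4979, 0.2713, 0.0477]
eef_rot: [-0.0, 0.701, 0.713, -0.0]
wrist_force: [-0.9, 0.3, 0.5]
finger_gap: -0.0002
grasp_force: 0.0
```

>>> carry_out --deltas '[[[-0.6, 0, 0], [0, 0, 0], 1], [[-0.6, 0, 0], [0, 0, 0], 1], [[-0.6, 0, 0], [0, 0, 0], 1], [[-0.6, 0, 0], [0, 0, 0], 1], [[0, 0, 0], [0, 0, 0], 1], [[-0.5, 0, 0], [0, 0, 0], 1], [[-0.5, 0, 0], [0, 0, 0], 1], [[-0.5, 0, 0], [0, 0, 0], 1], [[-0.5, 0, 0], [0, 0, 0], 1], [[0, 0, 0], [0, 0, 0], 1]]'

```text
t: 10.87
position: [0.4985, 0.2264, 0.0477]
eef_rot: [0.0, 0.702, 0.712, -0.0]
wrist_force: [0.8, 1.2, -0.1]
finger_gap: -0.0001
grasp_force: 0.0
```

```bash
python3 - <<'E'
from h import *
import cv2
s=observe();print(s['position'],s['t'],s['wrist_force'])
a=viewer.get_image('top')[165:245,190:310]
cv2.imwrite('pics/t2.png',cv2.resize(a,None,fx=6,fy=6,interpolation=cv2.INTER_CUBIC))
E
```

```text
[0.49846499 0.22635258 0.04773016] 10.8667 [ 0.75559811  1.15609659 -0.10033079]
```

View pics/t2.png

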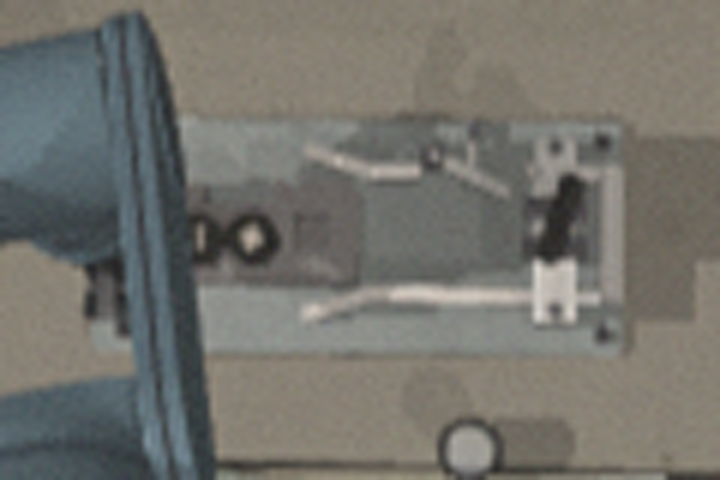

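The carrier is sliding straight into the mouth; its front edge is now at crop col 362, about 23 mm on. I'll keep pushing.

>>> carry_out --deltas '[[[-1, 0, 0], [0, 0, 0], 1], [[-1, 0, 0], [0, 0, 0], 1], [[-1, 0, 0], [0, 0, 0], 1], [[-1, -0.1, 0], [0, 0, 0], 1], [[-1, 0, 0], [0, 0, 0], 1], [[-1, 0, 0], [0, 0, 0], 1], [[-1, 0, 0], [0, 0, 0], 1], [[-1, 0, 0], [0, 0, 0], 1], [[-0.5, 0, 0], [0, 0, 0], 1], [[0, 0, 0], [0, 0, 0], 1]]'

```text
t: 11.75
position: [0.499, 0.1411, 0.0478]
eef_rot: [0.0, 0.702, 0.712, -0.0]
wrist_force: [-0.3, 0.4, 0.2]
finger_gap: 0.0004
grasp_force: 0.0
```

>>> carry_out --deltas '[[[-0.5, 0, 0], [0, 0, 0], 1], [[-0.5, 0, 0], [0, 0, 0], 1], [[-0.5, 0, 0], [0, 0, 0], 1], [[-0.5, 0, 0], [0, 0, 0], 1], [[-0.5, 0, 0], [0, 0, 0], 1], [[-0.5, 0, 0], [0, 0, 0], 1], [[-0.5, 0, 0], [0, 0, 0], 1], [[0, 0, 0], [0, 0, 0], 1]]'

```text
t: 12.42
position: [0.4995, 0.1062, 0.0478]
eef_rot: [0.0, 0.702, 0.712, -0.0]
wrist_force: [0.1, 0.0, -0.2]
finger_gap: -0.0002
grasp_force: 0.0
```

>>> carry_out --deltas '[[[-0.3, 0, 0], [0, 0, 0], 1], [[-0.3, 0, 0], [0, 0, 0], 1], [[-0.3, 0, 0], [0, 0, 0], 1], [[-0.3, 0, 0], [0, 0, 0], 1], [[-0.2, 0, 0], [0, 0, 0], 1]]'

```text
t: 12.83
position: [0.4996, 0.0931, 0.0478]
eef_rot: [-0.0, 0.702, 0.713, -0.0]
wrist_force: [-0.6, 1.1, -0.9]
finger_gap: 0.0003
grasp_force: 0.8
```

>>> carry_out --deltas '[[[-0.2, 0, 0], [0, 0, 0], 1], [[-0.2, 0, 0], [0, 0, 0], 1]]'

```text
t: 13.0
position: [0.4997, 0.0892, 0.0478]
eef_rot: [-0.0, 0.702, 0.713, 0.0]
wrist_force: [0.1, 1.0, 0.6]
finger_gap: -0.0005
grasp_force: 0.8
```

>>> carry_out --deltas '[[[-0.2, 0, 0], [0, 0, 0], 1], [[-0.2, 0, 0], [0, 0, 0], 1]]'

```text
t: 13.17
position: [0.4998, 0.0852, 0.0478]
eef_rot: [-0.0, 0.702, 0.713, -0.0]
wrist_force: [-0.2, 2.6, -0.0]
finger_gap: -0.0003
grasp_force: 0.4
```

>>> carry_out --deltas '[[[-0.15, 0, 0], [0, 0, 0], 1], [[-0.15, 0, 0], [0, 0, 0], 1]]'

```text
t: 13.33
position: [0.4998, 0.0843, 0.0479]
eef_rot: [-0.001, 0.702, 0.712, 0.001]
wrist_force: [0.6, 17.6, 2.4]
finger_gap: -0.0001
grasp_force: 8.6
```

It's against the end stop at 17.6 N. I'll hold briefly, then back off and look.

>>> carry_out --deltas '[[[0, 0, 0], [0, 0, 0], 1], [[0, 0, 0], [0, 0, 0], 1], [[0, 0, 0], [0, 0, 0], 1], [[0.5, 0, 0], [0, 0, 0], 1], [[1, 0, 0], [0, 0, 0], 1], [[1, 0, -2], [0, 0, 0], 1], [[0, 0, -3], [0, 0, 0], 1], [[0, 0, -3.5], [0, 0, 0], 1], [[0, 0, -3.5], [0, 0, 0], 1], [[0, 0, -3.5], [0, 0, 0], 1]]'

```text
t: 14.17
position: [0.4989, 0.1076, 0.2043]
eef_rot: [0.0, 0.701, 0.713, -0.0]
wrist_force: [0.9, 0.5, -0.6]
finger_gap: -0.0003
grasp_force: 0.0
```

>>> carry_out --deltas '[[[-2, -0.05, 0], [0, 0, -6.5], 1], [[0, 0, 0], [0, 0, -6.5], 1], [[0, 0, 0], [0, 0, -6.5], 1], [[0, 0, 0], [0, 0, -6.5], 0.5], [[0, 0, 0], [0, 0, -6.5], -1], [[0, 0, 0], [0, 0, -6.5], -1], [[0, 0, 0], [0, 0, -6.5], -1], [[0, 0, 0], [0, 0, -6.5], -1], [[0, 0, 0], [0, 0, -6.5], -1], [[0, 0, 0], [0, 0, -6.5], -1]]'

```text
t: 15.0
position: [0.4991, 0.0875, 0.2027]
eef_rot: [-0.0, 0.206, 0.979, -0.0]
wrist_force: [-0.5, 0.6, -0.6]
finger_gap: 0.083
grasp_force: 0.0
```

```bash
python3 - <<'E'
from h import *
import cv2
s=observe();print(s['position'],s['t'],s['wrist_force'],R.from_quat(s['eef_rot'][[1,2,3,0]]).as_matrix().round(4))
im=cv2.resize(viewer.get_image('wrist'),None,fx=1.5,fy=1.5);cv2.imwrite('pics/w3.png',im)
E
```

```text
[0.4990604  0.08747413 0.20274811] 15.0 [-0.50292608  0.59419086 -0.57402397] [[-9.151e-01  4.032e-01 -3.000e-04]
 [ 4.032e-01  9.151e-01 -7.000e-04]
 [-0.000e+00 -7.000e-04 -1.000e+00]]
```

View pics/w3.png

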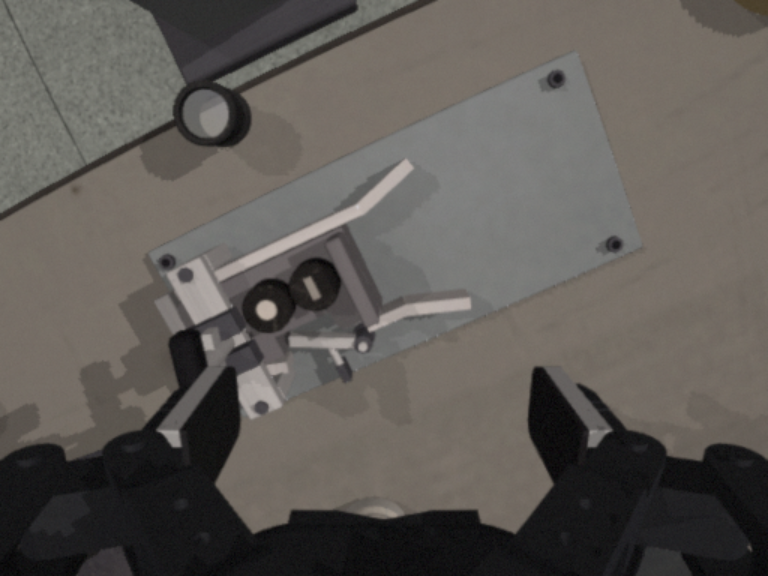

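The carrier is home: the push plate is at about (355,275), past the flare. The pawl, (363,343)→(290,341), is about 25° off the wall, which is its rest angle. I'll go back to the handle.

>>> carry_out --deltas '[[[-1.08, -2.42, 0], [0, 0, 0], -1], [[-1.08, -2.42, 0], [0, 0, 0], -1], [[-1.08, -2.42, 0], [0, 0, 0], -1], [[-1.08, -2.42, 0], [0, 0, 0], -1], [[0, 0, 0], [0, 0, -6.5], -1], [[0, 0, 2.5], [0, 0, 0], -1], [[0, 0, 3], [0, 0, 0], -1], [[0, 0, 3], [0, 0, 0], -1], [[0, 0, 1.9], [0, 0, 0], -1], [[0, 0, 0], [0, 0, 0], -1]]'

```text
t: 15.88
position: [0.4959, -0.0178, 0.0949]
eef_rot: [-0.004, 0.154, 0.988, 0.0]
wrist_force: [-1.2, -0.1, 0.4]
finger_gap: 0.0855
grasp_force: 0.0
```

>>> carry_out --deltas '[[[0, 0, 0], [0, 0, 0], 0.5], [[0, 0, 0], [0, 0, 0], 1], [[0, 0, 0], [0, 0, 0], 1], [[0, 0, 0], [0, 0, 0], 1], [[0, 0, 0], [0, 0, 0], 1], [[0, 0, 0], [0, 0, 0], 1], [[0, 0, 0], [0, 0, 0], 1], [[0, 0, 0], [0, 0, 0], 1], [[0, 0, -0.2], [0, 0, 0], 1], [[0, 0, -0.2], [0, 0, 0], 1]]'

```text
t: 16.72
position: [0.4996, -0.0186, 0.1027]
eef_rot: [0.0, 0.153, 0.988, 0.0]
wrist_force: [3.4, 0.3, -5.3]
finger_gap: 0.0131
grasp_force: 40.3
```

>>> carry_out --deltas '[[[0, 0, 0], [0, 0, 6], 1], [[0, 0, 0], [0, 0, 6], 1], [[0, 0, 0], [0, 0, 6], 1], [[0, 0, 0], [0, 0, 6], 1], [[0, 0, 0], [0, 0, 6], 1], [[0, 0, 0], [0, 0, 6], 1], [[0, 0, 0], [0, 0, 6], 1], [[0, 0, 0], [0, 0, 6], 1], [[0, 0, 0], [0, 0, 6], 1], [[0, 0, 0], [0, 0, 6], 1]]'

```text
t: 17.55
position: [0.4998, -0.0183, 0.1025]
eef_rot: [0.0, 0.629, 0.778, 0.001]
wrist_force: [3.9, 2.5, -5.7]
finger_gap: 0.0132
grasp_force: 40.3
```

>>> carry_out --deltas '[[[0, 0, 0], [0, 0, 6], 1], [[0, 0, 0], [0, 0, 5.5], 1], [[0, 0, 0], [0, 0, 0], 1], [[0, 0, 0], [0, 0, 0], 1]]'

```text
t: 17.88
position: [0.4999, -0.0183, 0.1026]
eef_rot: [0.0, 0.702, 0.712, 0.001]
wrist_force: [5.7, 2.3, -5.5]
finger_gap: 0.013
grasp_force: 40.3
```

>>> carry_out --deltas '[[[0, 0, 0.3], [0, 0, 0], 1], [[0, 0, 0.3], [0, 0, 0], 1], [[0, 0, 0.3], [0, 0, 0], 1], [[0, 0, 0.3], [0, 0, 0], 1], [[0, 0, 0.3], [0, 0, 0], 1], [[0, 0, 0], [0, 0, 0], 1]]'

```text
t: 18.38
position: [0.4999, -0.0183, 0.0875]
eef_rot: [0.0, 0.702, 0.713, 0.001]
wrist_force: [4.7, 3.5, -3.6]
finger_gap: 0.0133
grasp_force: 40.4
```

>>> carry_out --deltas '[[[0, 0, 0.1], [0, 0, 0], 1], [[0, 0, 0.1], [0, 0, 0], 1], [[0, 0, 0], [0, 0, 0], 1]]'

```text
t: 18.63
position: [0.5001, -0.0183, 0.0872]
eef_rot: [0.001, 0.702, 0.713, 0.001]
wrist_force: [0.3, 4.6, 9.1]
finger_gap: 0.0133
grasp_force: 42.3
```

>>> carry_out --deltas '[[[0, 0, 0.1], [0, 0, 0], 1], [[0, 0, 0.1], [0, 0, 0], 1], [[0, 0, 0], [0, 0, 0], 1]]'

```text
t: 18.88
position: [0.5002, -0.0184, 0.087]
eef_rot: [0.001, 0.702, 0.713, 0.001]
wrist_force: [-4.4, 5.0, 23.5]
finger_gap: 0.0132
grasp_force: 44.4
```

Firmly bottomed: 0.2 mm of travel for 14 N more. I'll release, rise and check.

>>> carry_out --deltas '[[[0, 0, -0.2], [0, 0, 0], 1], [[0, 0, 0], [0, 0, 0], 0], [[0, 0, 0], [0, 0, 0], -1], [[0, 0, 0], [0, 0, 0], -1], [[0, 0, 0], [0, 0, 0], -1], [[0, 0, 0], [0, 0, 0], -1], [[0, 0, -2.5], [0, 0, 0], -1], [[0, 0, -3], [0, 0, 0], -1], [[0, 0, -3], [0, 0, 0], -1], [[0, 0, -3], [0, 0, 0], -1]]'

```text
t: 19.72
position: [0.4986, -0.0187, 0.2016]
eef_rot: [-0.001, 0.702, 0.713, -0.0]
wrist_force: [0.9, -1.1, -0.1]
finger_gap: 0.0855
grasp_force: 0.0
```

>>> carry_out --deltas '[[[0, 0, -2.7], [0, 0, 0], -1], [[0, 0, 0], [0, 0, 0], -1], [[0, 0, 0], [0, 0, 0], -1]]'

```text
t: 19.97
position: [0.5, -0.019, 0.2293]
eef_rot: [0.002, 0.702, 0.713, 0.001]
wrist_force: [-0.1, 1.1, -0.1]
finger_gap: 0.085
grasp_force: 0.0
```

```bash
python3 - <<'E'
from h import *
import cv2
s=observe();print(s['position'],s['t'])
p=viewer.camera_params('wrist');im=viewer.get_image('wrist')
# same pose as w1 up to shift: compare bar length/position with w1 by projection at lift 0 / 12.5
v=[.4985,.0585,-1.5565]
for z in(.108,.1205): print(proj('wrist',world(v,[[.051,0,z],[.103,0,z]]),p).round(1)*1.5)
cv2.imwrite('pics/w4.png',cv2.resize(im,None,fx=1.5,fy=1.5))
E
```

```text
[ 0.50001547 -0.01897515  0.22925561] 19.9667
[[384.6 231. ]
 [384.6 325.2]]
[[384.75 234.75]
 [384.6  333.  ]]
```

View pics/w4.png

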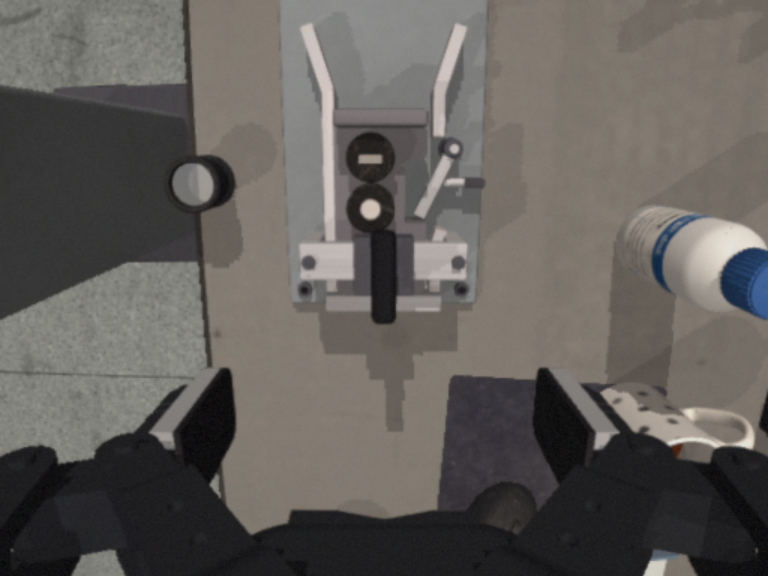

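The bar is back along the guide, at rows 231–323: 92 px long, about the same as at the start, so it is down. The carrier is home and the pawl is sprung in. The bottle and loupe are unmoved.

```bash
python3 -c "
from station import workorder
print(workorder.close_job())"
```

```text
the job is handed in; nothing more can be done
None
```

I locked the carrier into the fixture and handed the job in at about 20 s; the handover returned no verdict, but the last picture showed the carrier home, the pawl in, and the handle turned back and fully down.

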